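# Let two adhesive cartridges out of the gravity rack

## Robot

A 6-joint arm with a two-finger parallel gripper is mounted at the origin on the work surface. World frame = base frame: x ahead of the robot, y to its left, z up, the work surface at z = 0. Lengths are in m, angles in degrees, forces in N, time in s.
With the tool pointing down it reaches from about 0.4 to 0.825 m from the base axis. Payload 7 kg.
Tool frame: the origin (TCP) lies between the finger pads; the fingertips stand 11 mm ahead of it and the grasp point (between the pads) lies 8 mm behind it; z points along the fingers, y is the direction in which the jaws open and shut (so a half turn about z gives the same grasp; the last joint's range is limited). The gripper opens to 88 mm and grips with 3 to 60 N. Pads are 19 mm wide; open, the fingers measure 130 mm over their backs; the gripper's body (78 mm by 193 mm) begins 47 mm behind the grasp point.
Start: joints at [-55.457, 20.546, 0.682, 0, -70.136, -16.507], TCP at [0.209, -0.642, 0.238] pointing down, gripper open.
Joint ranges: [-176.03, 176.03], [-82.01, 121.73], [-58.28, 71.71], [-173.87, 95.51], [-174.79, -0.11], [-173.66, 173.66]. Speed limits (degrees/s): [136.94, 136.94, 172.46, 180, 180, 180].

## Interface

Orientations are given as [roll, pitch, yaw] about the fixed x, y, z axes, in that order (R = Rz(yaw) Ry(pitch) Rx(roll)).
In Python, from plant import r gives the robot as it stands.
- The arm moves only by the shell command python3 -m inch 'ROWS' [OPENING] [FORCE]. ROWS is JSON, a list of rows, each an object of numbers: "x", "y", "z": the shift along the tool's x, y, z as a fraction of full scale; "yaw": the turn about the tool's z as a fraction of full scale. In form: [{"x": .., "y": .., "z": .., "yaw": ..}, ...]. A call has 1 to 5 rows; each row shifts and turns the pose as measured when the row begins, along the tool's axes as they then stand; what a row does not reach is not made up. Full scale, the value 1, is 0.025 m for a shift and 4 degrees for a turn. A row lasts 1/12 s, in which the tool goes at most 41.7 mm and 7.16 degrees, less where a joint would pass 70% of its speed; a pose out of reach is approached as far as the arm can. A call with a number of a shift or a turn outside -1 to 1 is refused whole. A call with a gripper value outside its range is refused whole. OPENING is the opening, from -1 (shut) to 1 (fully open), set as the call begins (- or left out, the last holds). The fingers move at their own pace and stop on an object; FORCE is the grip in N (left out, the last holds). Time passes only in rows, so rows that do not move let the fingers close. It gives the time, the measured TCP pose, the force and the opening at its end, in the units of the state.
- r.get_state(): the state, without advancing time (a new reading comes with each control period).
- r.capture(name): name is "scene" or "side" or "wrist"; returns (picture, depth): 384x512x3 uint8, red, green, blue; 384x512 float32, m along the optical axis (not along the pixel's ray), 0 where there is no reading.
- r.camera_info(name): a dict with "mtx" (3x3 intrinsics, pixels), "pose" (4x4, takes a point from camera to world coordinates). Camera axes: x right, y down, z forward; pixel columns grow to the right and rows downward; lengths in m; the calibration is good to about 2 mm. A picture is of the moment at which its call begins: read the wrist's pose just before it. camera_info takes no time and is no camera call; for the wrist camera it gives the pose at the moment of the call.
- r.close_job(): hands the job in, once; it reports no verdict.
The state is a dict: "time_s": time; "joints": joint angles; "qd": joint speeds; "joint_torque": joint torques, N m; "tcp_pos": TCP position; "eef_rot": TCP orientation; "contact_force": force on the tool from outside, world axes, zero at the start; "moment": the same for the moment, N m; "gripper_width": finger opening in m.
Only numpy, scipy, OpenCV 4.12 (cv2) and the standard library are available. Lean on these libraries where they do the work, as an engineer would, in place of code of your own. Each camera call takes 0.05 s, during which the arm holds its last target. There are 200 camera calls.

## Task

Let two adhesive cartridges out of the gravity rack, one with each press: with the fingertips press the black tread of the rack's rocking lever right down so that its gate lifts, keep it down until a cartridge has rolled into the front tray, let the lever come right up so that the next cartridge rolls against the gate, then do the same once more and leave the lever up. Do not touch or pick up any cartridge, and leave the tools on the table where they lie.

Things in the scene. Friction and masses are not known exactly. Their poses are not given: they have to be found in the camera images.
- rack: Grey sheet-steel gravity rack bolted to the table, 345 mm long (x), 270 mm wide (y). Origin on the table under its middle, z up. Its +x points uphill along the lane, whose floor falls 0.14 rad to the front tray at the -x end. In its x: tray's front lip at -160 mm, back wall at +175 mm, pivot cheeks (116 mm tall, at both sides) at -33 mm.
- gate_place (a point): Centre of the cartridge that waits against the gate, 70 mm above the table (rack x = -20 mm). The others wait behind it, every 50 mm uphill.
- tray_place (a point): Centre of the first cartridge that lies in the tray against its front lip, 52 mm above the table (rack x = -144 mm); a second one lies 50 mm uphill of it.
- lever (a joint): Rocking lever on a cross shaft: 0 rad at rest (tread up, gate down), 0.70 at its stop (tread down, gate up). A cartridge passes the gate from about 0.62 on; a catch holds the next and frees it below about 0.1. Springs up when let go after a full press; let go part-way, it may hang on the half-freed cartridge until pressed fully. Takes 4 to 8 N at the tread, which swings 58 mm down, 40 mm uphill.
- tread: The lever's pressing plate, black ribbed rubber on steel, 60 mm (its x, uphill) by 80 mm (its y, across the lane), 6 mm thick. The highest part of the rack, on the middle line over the lane. Origin at the centre of the plate; the plate is tilted 0.35 rad at rest (uphill edge higher), level half-way down, and tilted 0.35 rad the other way at the stop.
- tread_top (a point): Centre of the tread's upper face, about 190 mm above the table at rest and about 132 mm when fully pressed.
- lever_hinge (a point): The lever's turning axis (middle of the cross shaft, 103 mm above the table); the axis runs along the rack's y. The tread turns about it, seen from the rack's -y side with +x to the right, clockwise when pressed.
- cartridge1: White adhesive cartridge, 50 mm across and 215 mm long, 0.3 to 0.5 kg, lying across the lane; first in the row, against the gate at the start. Origin at its centre; y along its axis.
- cartridge2: White adhesive cartridge, 50 mm across and 215 mm long, 0.3 to 0.5 kg, lying across the lane; second in the row at the start. Origin at its centre; y along its axis.
- cartridge3: White adhesive cartridge, 50 mm across and 215 mm long, 0.3 to 0.5 kg, lying across the lane; third in the row at the start. Origin at its centre; y along its axis.
- cartridge4: White adhesive cartridge, 50 mm across and 215 mm long, 0.3 to 0.5 kg, lying across the lane; last in the row, nearest the back wall at the start. Origin at its centre; y along its axis.
- gun: Cartridge gun, dark steel, 420 mm long, lying along the rack's -y side (the side away from the robot); leave alone.
- seam_roller: Hand seam roller, steel wheel and wooden handle, 200 mm long, lying across behind the rack's uphill end; leave alone.
- putty_knife: Putty knife, black handle, 210 mm long, lying across in front of the rack's tray end; leave alone.
- snips: Snips with blue handles, 220 mm long, lying to the robot's right; leave alone.
- tape_measure: Tape measure in a grey case, 68 x 38 x 64 mm, standing to the right of the rack; leave alone.
- torch: Gas torch on a stubby yellow cylinder, 100 mm across, 285 mm tall, standing to the left of the rack; leave alone.
Not all that is in view belongs to the job. Leave any orange look-alike of the cartridge4 alone.

How it is judged:
By the outcome, as a careful person would: the job done as asked, in the order asked, and still so for the second after the job is handed in, with the robot touching nothing.
It also fails if it takes over 48 s, if anything falls off the work surface, if the arm or the gripper's body presses on something with over 40 N, if the wrist force passes 120 N, or if a joint passes its speed limit or range.

## Working session

There is one attempt and no reset: what is moved stays moved. The work goes in short steps, Python scripts to look and compute and a shell command to move; the robot and the scene stay as the last step left them, time stands still between calls to the robot, and variables do not carry over. Pictures are saved under pics/ and viewed, about 8 in all and at most 12, crops included, and the job is handed in when it is done.

```bash
ls; mkdir -p pics; cat > h.py <<'E'
import numpy as np, cv2
from plant import r
def snap(n,f):
    info=r.camera_info(n); im,d=r.capture(n)
    cv2.imwrite('pics/'+f+'.png',im[:,:,::-1]); np.savez('pics/'+f+'.npz',im=im,d=d,K=info['mtx'],T=info['pose'])
    return im,d,info
def pts(f):
    z=np.load('pics/'+f+'.npz'); d=z['d'];K=z['K'];T=z['T']
    v,u=np.mgrid[:384,:512]
    P=np.stack([(u-K[0,2])/K[0,0]*d,(v-K[1,2])/K[1,1]*d,d],-1)
    return z['im'],d,P@T[:3,:3].T+T[:3,3]
E
python3 - <<'E'
from h import *
a=snap('scene','s0')[0]; b=snap('side','d0')[0]
s=r.get_state(); print({k:np.round(v,3) for k,v in s.items()})
for n in('scene','side'): print(np.round(r.camera_info(n)['pose'],3))
E
```

```text
pics
{'time_s': np.float64(0.1), 'joints': array([-5.5456e+01,  2.0588e+01,  6.3900e-01, -1.8000e-02, -7.0135e+01,
       -1.6509e+01]), 'qd': array([ 0.034, -0.07 ,  0.168,  0.031, -0.059,  0.039]), 'joint_torque': array([-1.0000e-03, -5.8416e+01,  2.9375e+01,  7.0160e+00,  1.0000e-02,
       -0.0000e+00]), 'tcp_pos': array([ 0.209, -0.641,  0.237]), 'eef_rot': array([ 1.79915e+02, -8.00000e-03, -1.61971e+02]), 'contact_force': array([-0.048, -0.656,  0.119]), 'moment': array([-0.036,  0.023, -0.022]), 'gripper_width': np.float64(0.088)}
[[ 0.519  0.665 -0.537  1.149]
 [ 0.855 -0.417  0.309 -0.345]
 [-0.018 -0.619 -0.785  1.093]
 [ 0.     0.     0.     1.   ]]
[[-0.944 -0.233  0.233  0.213]
 [-0.328  0.619 -0.713  0.902]
 [ 0.022 -0.75  -0.661  0.949]
 [ 0.     0.     0.     1.   ]]
```

View pics/s0.png

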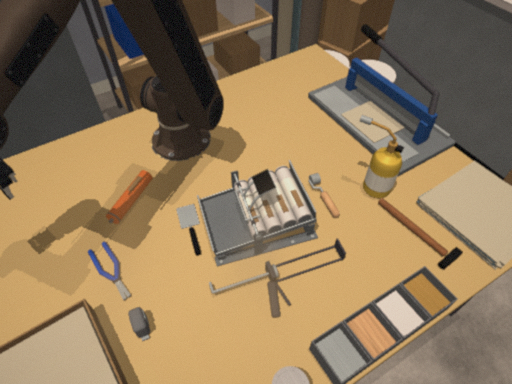

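View pics/d0.png

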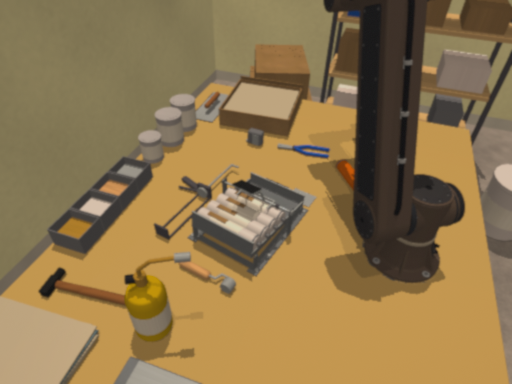

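The black tread shows at about (263,181) in the scene view and about (247,186) in the side view. The lane has four white cartridges, and the orange item at (130,197) lies apart from the rack. Next I measure the tread.

```bash
python3 - <<'E'
from h import *
for f,(u0,v0,u1,v1) in {'s0':(190,155,325,265),'d0':(185,165,320,270)}.items():
    im,d,P=pts(f)
    g=im.max(2); sub=np.zeros(g.shape,bool); sub[v0:v1,u0:u1]=1
    m=sub&(g<60)&(P[...,2]>.165)&(P[...,2]<.23)&(d>0)
    n,l,st,c=cv2.connectedComponentsWithStats(m.astype('u1'))
    for i in range(1,n):
        if st[i,4]>25:
            q=P[l==i]; mu=q.mean(0); w,V=np.linalg.eigh(np.cov((q-mu).T))
            print(f,st[i],np.round(mu,4),'normal',np.round(V[:,0],3),'minmax',np.round(q.min(0),3),np.round(q.max(0),3))
            box=cv2.minAreaRect((q[:,:2]*1000).astype('f4')); print(box)
    # rack: all points above the table in rough area
    R=(P[...,2]>.02)&sub&(d>0); q=P[R]; print('rack rect',cv2.minAreaRect((q[:,:2]*1000).astype('f4')))
    cv2.imwrite(f'pics/{f}c.png',cv2.resize(im[v0:v1,u0:u1,::-1],None,fx=3,fy=3,interpolation=2))
a=cv2.imread('pics/s0c.png');b=cv2.imread('pics/d0c.png')
h=max(a.shape[0],b.shape[0]);pad=lambda x:cv2.copyMakeBorder(x,0,h-x.shape[0],0,0,0)
cv2.imwrite('pics/c1.png',cv2.resize(np.hstack([pad(a),pad(b)]),(800,330)))
E
```

```text
s0 [253 171  21  23 294] [0.5083 0.073  0.1904] normal [-0.093 -0.336  0.937] minmax [0.469 0.044 0.179] [0.546 0.106 0.201]
((508.1210021972656, 72.75802612304688), (47.88227844238281, 70.08079528808594), 73.7024917602539)
rack rect ((541.35107421875, 55.21638488769531), (482.7022705078125, 339.9996337890625), 69.4518814086914)
d0 [234 181  26  12 158] [0.5042 0.0783 0.1899] normal [ 0.09   0.333 -0.939] minmax [0.468 0.047 0.178] [0.542 0.106 0.2  ]
((505.5043640136719, 76.71600341796875), (56.519775390625, 68.77081298828125), 76.40593719482422)
rack rect ((630.5336303710938, 111.19638061523438), (567.6288452148438, 475.80828857421875), 69.96575927734375)
```

View pics/c1.png

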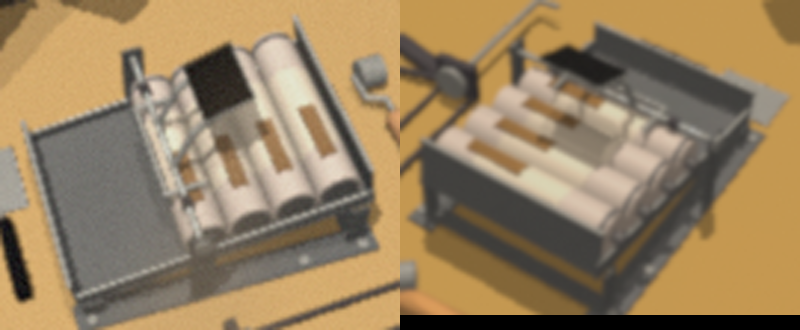

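The crops show one black ribbed tread on the lever arms, which is what I need to press. There are four white cartridges in the lane and no orange look-alike in the rack. Tread top centre is about (0.507, 0.075, 0.190), with uphill pointing along world yaw ≈ 74.5°. I shut the fingers and travel above the tread.

```bash
python3 -m inch '[{"x":-0.86,"y":1},{"x":-0.86,"y":1},{"x":-0.86,"y":1},{"x":-0.86,"y":1},{"x":-0.86,"y":1}]' -1 20
python3 -m inch '[{"x":-0.86,"y":1},{"x":-0.86,"y":1},{"x":-0.86,"y":1},{"x":-0.86,"y":1},{"x":-0.86,"y":1}]'
```

```text
validation failed for argument at $[0]...
validation failed for argument at $[0]...
```

```bash
python3 -m inch '[{"x":-0.86,"y":1,"z":0,"yaw":0},{"x":-0.86,"y":1,"z":0,"yaw":0},{"x":-0.86,"y":1,"z":0,"yaw":0},{"x":-0.86,"y":1,"z":0,"yaw":0},{"x":-0.86,"y":1,"z":0,"yaw":0}]' -1 20
python3 -m inch '[{"x":-0.86,"y":1,"z":0,"yaw":0},{"x":-0.86,"y":1,"z":0,"yaw":0},{"x":-0.86,"y":1,"z":0,"yaw":0},{"x":-0.86,"y":1,"z":0,"yaw":0},{"x":-0.86,"y":1,"z":0,"yaw":0}]'
```

```text
time_s: 0.52
tcp_pos: [0.2708, -0.4877, 0.2313]
eef_rot: [179.5, -0.2, -162.4]
contact_force: [1.2, -0.1, 0.3]
gripper_width: 0.0598
time_s: 0.93
tcp_pos: [0.3359, -0.3279, 0.2302]
eef_rot: [179.4, -0.3, -162.5]
contact_force: [1.1, 0.7, 0.6]
gripper_width: 0.0267
```

```bash
python3 -m inch '[{"x":-0.86,"y":1,"z":-0.15,"yaw":-1},{"x":-0.86,"y":1,"z":-0.15,"yaw":-1},{"x":-0.86,"y":1,"z":-0.15,"yaw":-1},{"x":-0.86,"y":1,"z":-0.15,"yaw":-1},{"x":-0.86,"y":1,"z":-0.15,"yaw":-1}]'
python3 -m inch '[{"x":-1,"y":0.7,"z":-0.1,"yaw":-1},{"x":-1,"y":0.6,"z":-0.1,"yaw":-1},{"x":-1,"y":0.5,"z":-0.1,"yaw":-1},{"x":-1,"y":0.4,"z":-0.1,"yaw":-1},{"x":-1,"y":0.3,"z":-0.1,"yaw":-1}]'
python3 -m inch '[{"x":0,"y":0,"z":0,"yaw":-1},{"x":0,"y":0,"z":0,"yaw":-1},{"x":0,"y":0,"z":0,"yaw":-1},{"x":0,"y":0,"z":0,"yaw":-1},{"x":0,"y":0,"z":0,"yaw":-1}]'
```

```text
time_s: 1.35
tcp_pos: [0.3789, -0.1615, 0.2491]
eef_rot: [179.1, -0.1, -141.9]
contact_force: [1.1, -0.2, 0.6]
gripper_width: 0.0008
time_s: 1.77
tcp_pos: [0.4191, -0.0188, 0.2639]
eef_rot: [179.2, 0.3, -120.7]
contact_force: [0.7, 0.4, -0.4]
gripper_width: 0.0008
time_s: 2.18
tcp_pos: [0.4199, -0.0128, 0.2635]
eef_rot: [179.3, 0.6, -99.2]
contact_force: [-0.5, -0.1, -0.2]
gripper_width: 0.0008
```

```bash
python3 -m inch '[{"x":0,"y":0,"z":0,"yaw":0.8},{"x":0,"y":0,"z":0,"yaw":0.8},{"x":-0.9,"y":-0.5,"z":0,"yaw":0},{"x":-0.9,"y":-0.5,"z":0,"yaw":0},{"x":-0.9,"y":-0.5,"z":0,"yaw":0}]'
python3 -m inch '[{"x":-0.9,"y":-0.5,"z":0,"yaw":0},{"x":-0.9,"y":-0.5,"z":0,"yaw":0},{"x":0,"y":0,"z":0,"yaw":0}]'
python3 - <<'E'
from h import *
snap('wrist','w1'); snap('scene','s1'); snap('side','d1'); print(r.get_state()['contact_force'])
a=cv2.imread('pics/w1.png');b=cv2.imread('pics/s1.png');c=cv2.imread('pics/d1.png')
cv2.imwrite('pics/c2.png',np.hstack([cv2.resize(a,(400,300)),cv2.resize(b[100:280,160:400],(400,300))]))
E
```

```text
time_s: 2.6
tcp_pos: [0.4715, 0.0414, 0.2634]
eef_rot: [179.2, 0.6, -105.7]
contact_force: [0.5, -0.3, 0.7]
gripper_width: 0.0003
time_s: 2.85
tcp_pos: [0.511, 0.0817, 0.2623]
eef_rot: [179.1, 0.6, -105.7]
contact_force: [0.3, -1.4, -0.4]
gripper_width: 0.0008
[-0.05535564 -0.22559692 -1.02277006]
```

View pics/c2.png

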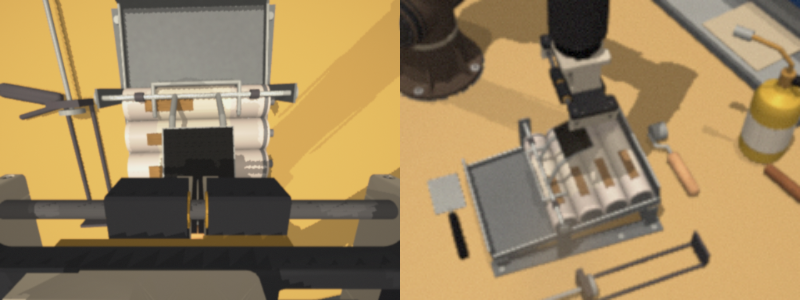

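The wrist view shows the fingers centred on the tread (column 198 for both) and nothing in the way. I descend to just above the tread.

```bash
python3 -m inch '[{"x":0.15,"y":0,"z":0.7,"yaw":0},{"x":0.15,"y":0,"z":0.7,"yaw":0},{"x":0,"y":0,"z":0.5,"yaw":0},{"x":0,"y":0,"z":0.2,"yaw":0}]'
python3 -m inch '[{"x":0,"y":0,"z":0.2,"yaw":0},{"x":0,"y":0,"z":0.2,"yaw":0}]'
```

```text
time_s: 3.33
tcp_pos: [0.5037, 0.0703, 0.2106]
eef_rot: [179.3, 0.7, -105.8]
contact_force: [0.4, 0.6, -0.1]
gripper_width: 0.0004
time_s: 3.5
tcp_pos: [0.5029, 0.0694, 0.2009]
eef_rot: [179.3, 0.8, -105.9]
contact_force: [-0.6, 1.5, 8.0]
gripper_width: 0.0007
```

```bash
python3 -m inch '[{"x":-0.45,"y":0,"z":0.37,"yaw":0},{"x":-0.39,"y":0,"z":0.42,"yaw":0},{"x":-0.33,"y":0,"z":0.47,"yaw":0},{"x":-0.26,"y":0,"z":0.52,"yaw":0}]'
```

```text
time_s: 3.83
tcp_pos: [0.5137, 0.1055, 0.1596]
eef_rot: [179.6, 1.0, -106.0]
contact_force: [-3.6, 1.8, 6.5]
gripper_width: 0.0005
```

```bash
python3 -m inch '[{"x":-0.1,"y":0,"z":0.55,"yaw":0},{"x":0,"y":0,"z":0.3,"yaw":0}]'; python3 -m inch '[{"x":0,"y":0,"z":0.2,"yaw":0},{"x":0,"y":0,"z":0.15,"yaw":0}]'
```

```text
time_s: 4.0
tcp_pos: [0.5162, 0.1116, 0.1432]
eef_rot: [179.9, 1.1, -105.7]
contact_force: [-43.0, -3.7, 105.7]
gripper_width: 0.0007
time_s: 4.17
tcp_pos: [0.518, 0.1126, 0.1456]
eef_rot: [-179.7, 1.1, -105.3]
contact_force: [-9.5, -2.0, 22.6]
gripper_width: 0.0004
```

That reached the stop with a sharp force spike (106 N) and has settled at about 23 N. From here I press gently. I hold and look.

```bash
python3 -m inch '[{"x":0,"y":0,"z":0.05,"yaw":0},{"x":0,"y":0,"z":0.05,"yaw":0},{"x":0,"y":0,"z":0.05,"yaw":0}]'
python3 - <<'E'
from h import *
snap('wrist','w2'); snap('scene','s2'); s=r.get_state();print(s['time_s'],s['contact_force'],s['tcp_pos'])
a=cv2.imread('pics/w2.png');b=cv2.imread('pics/s2.png')
cv2.imwrite('pics/c3.png',np.hstack([cv2.resize(a,(400,300)),cv2.resize(b[100:280,160:400],(400,300))]))
E
```

```text
time_s: 4.42
tcp_pos: [0.5201, 0.115, 0.1466]
eef_rot: [-179.3, 1.4, -105.1]
contact_force: [-1.6, -0.4, 4.1]
gripper_width: 0.0004
4.5167 [-0.90027807  1.64276785  3.59118468] [0.52009803 0.11501582 0.1459936 ]
```

View pics/c3.png

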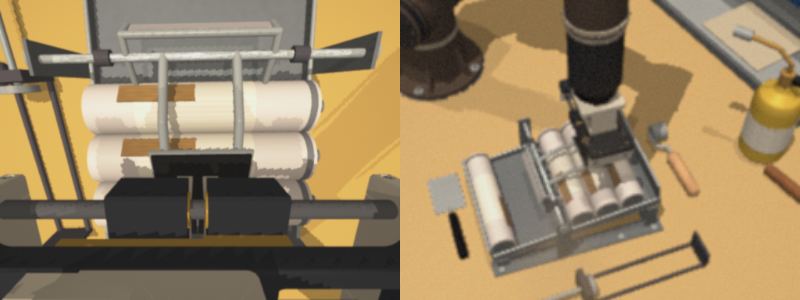

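The first cartridge lies against the front lip and the gate is up; the next cartridge waits behind. I let the lever up along its arc.

```bash
python3 -m inch '[{"x":0.15,"y":0,"z":-0.6,"yaw":0},{"x":0.25,"y":0,"z":-0.6,"yaw":0},{"x":0.33,"y":0,"z":-0.6,"yaw":0},{"x":0.4,"y":0,"z":-0.6,"yaw":0},{"x":0.45,"y":0,"z":-0.6,"yaw":0}]'; python3 -m inch '[{"x":0,"y":-0.1,"z":-0.5,"yaw":0},{"x":0,"y":-0.1,"z":-0.3,"yaw":0},{"x":0,"y":0,"z":0,"yaw":0},{"x":0,"y":0,"z":0,"yaw":0},{"x":0,"y":0,"z":0,"yaw":0}]'
python3 -m inch '[{"x":0,"y":0,"z":0,"yaw":0},{"x":0,"y":0,"z":0,"yaw":0},{"x":0,"y":0,"z":0,"yaw":0}]'
python3 - <<'E'
from h import *
snap('wrist','w3'); snap('scene','s3'); s=r.get_state();print(s['time_s'],s['contact_force'],s['tcp_pos'])
a=cv2.imread('pics/w3.png');b=cv2.imread('pics/s3.png')
cv2.imwrite('pics/c4.png',np.hstack([cv2.resize(a,(400,300)),cv2.resize(b[100:280,160:400],(400,300))]))
E
```

```text
time_s: 4.93
tcp_pos: [0.5073, 0.0754, 0.2161]
eef_rot: [-179.8, 1.0, -105.1]
contact_force: [0.9, -0.1, 0.2]
gripper_width: 0.0004
time_s: 5.35
tcp_pos: [0.5123, 0.073, 0.2362]
eef_rot: [-179.8, 1.0, -105.2]
contact_force: [-0.2, 0.1, -0.7]
gripper_width: 0.0007
time_s: 5.6
tcp_pos: [0.5112, 0.0734, 0.2334]
eef_rot: [180.0, 0.9, -105.2]
contact_force: [-0.1, -0.2, -0.5]
gripper_width: 0.0005
5.7 [-0.79877575  1.2719876  -0.11086782] [0.51129699 0.07332464 0.23357445]
```

View pics/c4.png

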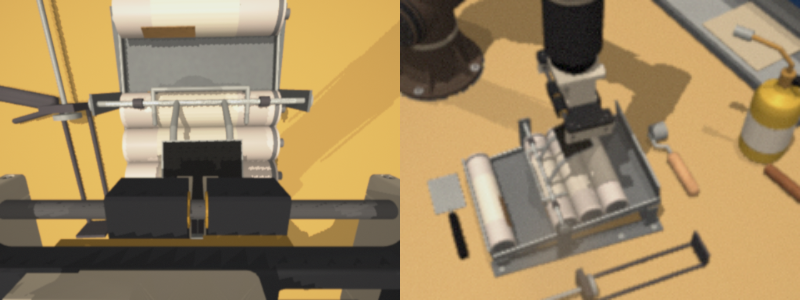

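The lever is fully up and the next cartridge is against the gate. Second press, slower at the end.

```bash
python3 -m inch '[{"x":0.1,"y":0.1,"z":0.5,"yaw":0},{"x":0,"y":0,"z":0.45,"yaw":0},{"x":0,"y":0,"z":0.25,"yaw":0},{"x":0,"y":0,"z":0.1,"yaw":0}]'
python3 -m inch '[{"x":-0.45,"y":0,"z":0.37,"yaw":0},{"x":-0.39,"y":0,"z":0.42,"yaw":0},{"x":-0.33,"y":0,"z":0.42,"yaw":0},{"x":-0.26,"y":0,"z":0.42,"yaw":0}]'
```

```text
time_s: 6.03
tcp_pos: [0.5097, 0.0729, 0.2014]
eef_rot: [-179.8, 1.0, -105.1]
contact_force: [-0.7, 3.0, 7.0]
gripper_width: 0.0004
time_s: 6.37
tcp_pos: [0.5204, 0.1085, 0.1618]
eef_rot: [-179.7, 1.0, -105.1]
contact_force: [-0.5, -1.1, 3.7]
gripper_width: 0.0006
```

```bash
python3 -m inch '[{"x":-0.1,"y":0,"z":0.3,"yaw":0},{"x":-0.05,"y":0,"z":0.2,"yaw":0}]'; python3 -m inch '[{"x":0,"y":0,"z":0.15,"yaw":0}]';
```

```text
time_s: 6.53
tcp_pos: [0.5221, 0.1148, 0.1471]
eef_rot: [-179.7, 1.0, -105.1]
contact_force: [-1.2, 0.7, 4.4]
gripper_width: 0.0004
time_s: 6.62
tcp_pos: [0.5226, 0.1156, 0.1434]
eef_rot: [-179.7, 1.0, -105.0]
contact_force: [-13.5, 0.7, 39.4]
gripper_width: 0.0007
```

At the stop with 39 N. I hold it gently, then look.

```bash
python3 -m inch '[{"x":0,"y":0,"z":0.05,"yaw":0},{"x":0,"y":0,"z":0.05,"yaw":0},{"x":0,"y":0,"z":0.05,"yaw":0},{"x":0,"y":0,"z":0.05,"yaw":0}]'
python3 - <<'E'
from h import *
snap('wrist','w4'); snap('scene','s4'); s=r.get_state();print(s['time_s'],s['contact_force'],s['tcp_pos'])
a=cv2.imread('pics/w4.png');b=cv2.imread('pics/s4.png')
cv2.imwrite('pics/c5.png',np.hstack([cv2.resize(a,(400,300)),cv2.resize(b[100:280,160:400],(400,300))]))
E
```

```text
time_s: 6.95
tcp_pos: [0.5225, 0.1155, 0.1445]
eef_rot: [-179.6, 0.9, -104.7]
contact_force: [-6.1, 0.4, 14.4]
gripper_width: 0.0004
7.05 [-6.63474919 -0.29482857 16.68742462] [0.52248278 0.11547942 0.14450638]
```

View pics/c5.png

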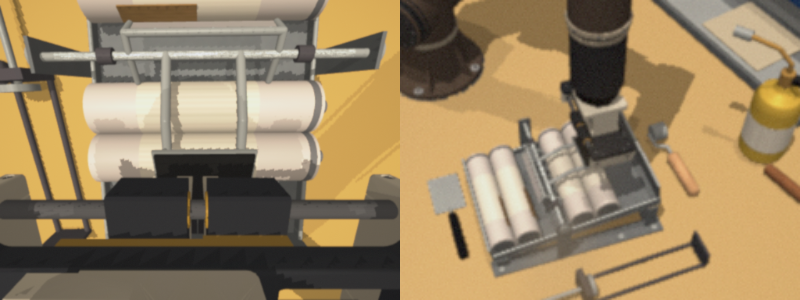

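Two cartridges now lie in the tray and two are held by the catch. I release the lever and back off upwards.

```bash
python3 -m inch '[{"x":0.15,"y":0,"z":-0.6,"yaw":0},{"x":0.25,"y":0,"z":-0.6,"yaw":0},{"x":0.33,"y":0,"z":-0.6,"yaw":0},{"x":0.4,"y":0,"z":-0.6,"yaw":0},{"x":0.45,"y":0,"z":-0.6,"yaw":0}]'; python3 -m inch '[{"x":0,"y":0,"z":-0.8,"yaw":0},{"x":0,"y":0,"z":-0.8,"yaw":0},{"x":0,"y":0,"z":-0.8,"yaw":0},{"x":0,"y":0,"z":-0.4,"yaw":0},{"x":0,"y":0,"z":0,"yaw":0}]'
python3 -m inch '[{"x":0,"y":0,"z":0,"yaw":0},{"x":0,"y":0,"z":0,"yaw":0},{"x":0,"y":0,"z":0,"yaw":0},{"x":0,"y":0,"z":0,"yaw":0},{"x":0,"y":0,"z":0,"yaw":0}]'
python3 - <<'E'
from h import *
snap('wrist','w5'); snap('scene','s5'); s=r.get_state();print(s['time_s'],s['contact_force'],s['tcp_pos'])
a=cv2.imread('pics/w5.png');b=cv2.imread('pics/s5.png')
cv2.imwrite('pics/c6.png',np.hstack([cv2.resize(a,(400,300)),cv2.resize(b[100:280,160:400],(400,300))]))
im,d,P=pts('s5');m=np.zeros(d.shape,bool);m[155:265,190:325]=1
m&=(im.max(2)<60)&(d>0)&(P[...,2]>.165)&(P[...,2]<.215);q=P[m];print(len(q),q.mean(0),q.min(0),q.max(0))
E
```

```text
time_s: 7.47
tcp_pos: [0.5102, 0.0752, 0.2176]
eef_rot: [-179.8, 0.7, -104.6]
contact_force: [-0.1, 0.5, -0.4]
gripper_width: 0.0009
time_s: 7.88
tcp_pos: [0.509, 0.072, 0.2907]
eef_rot: [-179.8, 0.8, -104.8]
contact_force: [0.7, 0.7, 0.6]
gripper_width: 0.0006
time_s: 8.3
tcp_pos: [0.5074, 0.072, 0.2855]
eef_rot: [179.9, 0.6, -104.8]
contact_force: [0.3, 0.3, 0.2]
gripper_width: 0.0005
8.4 [ 0.03080323 -0.32319007  0.14597763] [0.50750162 0.07201739 0.28570918]
309 [0.50917594 0.07378561 0.1906933 ] [0.46975951 0.04412185 0.17873545] [0.54811446 0.10384851 0.20236278]
```

View pics/c6.png

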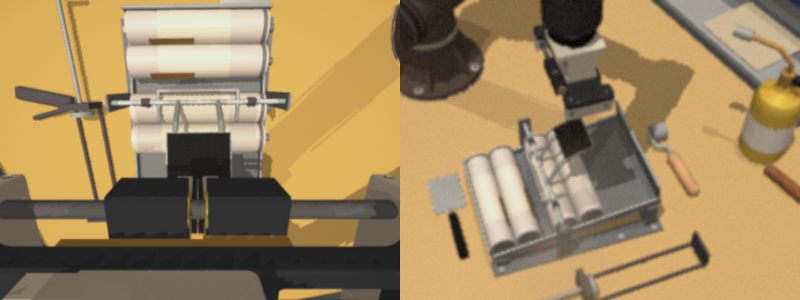

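The tray holds two cartridges, the other two wait at the gate, the tread is back at its rest height (0.191 m), and the fingers are clear.

```bash
python3 -c "
from plant import r
print(r.close_job())"
```

```text
the job is handed in; nothing more can be done
None
```

I pressed the tread fully down twice with the shut fingertips. Each press let one cartridge into the tray, the lever came fully up in between, and I handed the job in at about 8.4 s.

**Last checks:**
- The final pictures show two cartridges in the tray and the other two waiting at the gate.
- The tread centre is at (0.509, 0.074, 0.191), within about 1 mm of its starting position, so the lever is up.
- The fingers are about 75 mm above the tread, and the contact force reads near zero.
- I moved no tools and touched no cartridge. The tools that show in the final pictures lie where they were; I did not check the others again.

**One blemish:** on the first press the fingertips hit the lever stop hard, and the wrist force read 106 N at the end of that move, against the limit of 120 N. I only saw readings at the end of each move, so the true peak could have been higher. I made the second press more slowly, and its highest reading was about 42 N.

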